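# Clamp a setting rod with four clicks of the preload knob

### The job

Clamp the short setting rod in the bench clamp at its set preload. Gently turn the round knob back (anticlockwise seen from above) until you feel its end stop, lay the rod in the cradle between the anvil and the spindle, then turn the knob clockwise exactly four clicks from the stop, never past the fourth, and let go. Do not force the stop, and leave the other things on the bench where they are.

Things in the scene. Friction and masses are not known exactly. Their poses are not given: they have to be found in the camera images.
- click_clamp: Bench clamp screwed to the worktop: dark steel base plate 84 x 214 x 12 mm; along its long axis (its y) a fixed anvil at the -y end, a V cradle in the middle and a light grey gear housing (56 x 72 mm, top 55 mm above the worktop, centred at y = +63 mm) at the +y end, with a black round knob standing on it. Origin: middle of the base plate's underside; z up.
- knob_grip (a point): The point on the knob's vertical axis at the best height to grip, 78 mm above the worktop. The knob is knurled, 38 mm in diameter, from 56 to 88 mm above the worktop, with a 44 mm skirt 4 mm thick at its foot. It can be gripped from above at any angle; about 25 N of grip holds it.
- knob_top (a point): Middle of the knob's top. Click stops: between one rest and the next lies a springy hump of 0.15 to 0.3 N m, so the moment on the hand leaps up against the turn on leaving a rest, sinks to zero halfway, then pulls along until the next rest, once per click (shifted up to 0.1 N m against the turn by the clamping load). Let go, the knob settles in the nearest rest. Clicks are even, some 15 to 25 degrees apart, unmarked.
- end_stop: The knob's end stop, a cushioned peg inside the housing (unseen), 21 mm from the knob's axis, a little behind the first rest (home): turned back into it, the moment goes on rising past any click's, some 0.04 N m a degree. 0.3 N m surely loads it; over 0.45 N m forces it. Let go, the knob returns to home, from where clicks are counted. At the start the knob is 2 or 3 clicks from home.
- spindle_home (a point): Where the face of the steel spindle (13 mm in diameter, out of the housing toward the anvil) stands when the knob is home: 60 mm from the anvil. Each click clockwise moves it 3 mm toward the anvil. At the start it is further out, with little or no room for the rod. It is sprung: once it holds the rod against the anvil each click adds about 6 N; four clicks give about 8 N.
- cradle_mid (a point): Where the rod's middle lies when midway between anvil and withdrawn spindle, 4 mm free at each end: on the spindle axis, 38 mm above the worktop; axes as the clamp's. The cradle is a 90 degree V along y, 60 mm long and only 18 mm wide, so fingers pass down both sides of the rod; the rod's underside is then 16 mm above the base plate.
- anvil: The clamp's fixed anvil: light grey post 34 x 20 x 48 mm on the base plate, top 60 mm above the worktop, with a steel face 16 mm in diameter, 30 mm from the cradle's middle. Origin: the same point as the clamp's origin. The spindle pushes the rod along the cradle against it.
- rod: The short plain steel setting rod, 20 mm in diameter, 52 mm long, about 0.12 kg, loose, lying on the worktop to the right of the clamp. Its y axis runs along the rod.
- rod_mid (a point): The middle of the rod, on its axis (10 mm above the worktop as it lies at the start).
- plug_gauge: Bystander: double-ended plug gauge, 92 mm long, 17 mm hexagon handle, lying on the worktop. Origin: middle of its underside.
- loupe: Bystander: eye loupe, 39 mm wide, 30 mm tall, standing on its wide cup. Origin: middle of its underside.
- ring: Bystander: small setting ring, 34 mm in diameter, 12 mm thick, lying flat. Origin: middle of its underside.
- vial: Bystander: screw-top vial, 24 mm in diameter, 54 mm tall, standing. Origin: middle of its underside.
There are look-alikes about, which are no part of the job. Leave any blue or green look-alike of the rod alone.

How it is judged:
On the way, in this order (a step that is already met when the one before it is completed fails the run):
1. the knob is turned back until its end stop is loaded with more than 2 N (contact force between end_stop and anything else above 2 N), for 0.05 s.
2. the rod lies in the cradle between anvil and spindle, let go (x of rod_mid in the frame of cradle_mid between -0.004 and 0.004 m and z of rod_mid in the frame of cradle_mid between -0.004 and 0.004 m and angle between the y axis of rod and the y axis of click_clamp, either way round below 0.1 rad and y of rod_mid in the frame of cradle_mid between -0.006 and 0.006 m and contact force between the fingers and rod below 0.1 N), for 0.2 s.
At the end, for the whole second after the job is handed in: The rod lies in the cradle (its middle within 4 mm of the spindle axis, aligned within 0.1 rad), at rest against the anvil and clamped with 5 to 11 N, which is the fourth click and no other (x of rod_mid in the frame of cradle_mid between -0.004 and 0.004 m and z of rod_mid in the frame of cradle_mid between -0.004 and 0.004 m and angle between the y axis of rod and the y axis of click_clamp, either way round below 0.1 rad and y of rod_mid in the frame of cradle_mid between -0.0065 and -0.002 m and contact force between rod and anvil between 5 and 11 N and linear speed of rod below 0.01 m/s); the robot touches nothing.
It fails at once if the end stop is forced (more than 30 N) (contact force between end_stop and anything else above 30 N).
It fails at once if the rod is over-tightened (more than 12 N on the anvil) (contact force between rod and anvil above 12 N).
It fails at once if the plug gauge, loupe, setting ring or vial is pushed more than 20 mm (distance of any of plug_gauge, loupe, ring, vial from where it was at the start of the episode above 0.02 m).
It also fails if it takes over 72 s, if anything falls off the work surface, if the arm or the gripper's body presses on something with over 40 N, if the wrist force passes 120 N, or if a joint passes its speed limit or range.

### The arm

A 6-joint arm with a two-finger parallel gripper is mounted at the origin on a cart in front of the work surface, level with it; the furniture and walls round the work are solid. World frame = base frame: x ahead of the robot, y to its left, z up, the work surface at z = 0. Lengths are in m, angles in rad, forces in N, time in s.
With the tool pointing down it reaches from about 0.25 to 0.725 m from the base axis. Payload 4 kg.
Tool frame: the origin (TCP) lies between the finger pads; the fingertips stand 17 mm ahead of it and the grasp point (between the pads) lies 2 mm behind it; z points along the fingers, x is the direction in which the jaws open and shut, and the axes are right-handed (so a half turn about z gives the same grasp; the last joint's range is limited). The gripper opens to 85 mm and grips with 20 to 120 N. Pads are 22 mm wide; open, the fingers measure 114 mm over their backs; the gripper's body (76 mm by 85 mm) begins 54 mm behind the grasp point. The pads swing forward as they close: fully open they stand 13 mm farther back than shut.
Start: joints at [1.106, 0.241, 0.005, 1.335, 0, 1.571], TCP at [0.224, 0.447, 0.248] pointing down, gripper open.
Joint ranges: [-2.72, 2.72], [-1.05, 1.87], [-1.09, 1.28], [-1.99, 2.15], [-1.42, 1.44], [-3.14, 3.14]. Speed limits (rad/s): [2.79, 2.79, 3.14, 3.14, 3.14, 3.14].

### API

Orientations are given as a unit quaternion [x, y, z, w].
In Python, from workcell import telemetry, cams, workorder gives the robot as it stands. The module is installed in compiled form; this text tells all that it offers.
- The arm moves only by the tool apply_moves, never from a script. Its argument "moves" is a list that holds one entry, the list of rows, each a list of 4 numbers: the shift along the tool's x, y, z in mm, then the turn about the tool's z in degrees. A call has exactly 10 rows; each row shifts and turns the pose as measured when the row begins, along the tool's axes as they then stand; what a row does not reach is not made up. A row lasts 1/10 s, in which the tool goes at most 50 mm and 8.59 degrees, less where a joint would pass 70% of its speed; a pose out of reach is approached as far as the arm can. A call with a gripper value outside its range is refused whole. "hand" is the gripper's target within -1 to 1 (fully open at 1, half-way at 0, shut at -1), set as the call begins (left out, the last holds). The fingers move at their own pace and stop on an object; the grip force is fixed at half the most. Time passes only in rows, so rows that do not move let the fingers close, or fill a call up. It gives the time, the measured TCP pose, the force and the opening at its end, in the units of the state.
- telemetry.get_obs(): the state, without advancing time (a new reading comes with each control period).
- cams.camera(name): name is "side" or "top" or "wrist"; returns a dict with "color" (420x560x3 uint8, red, green, blue), "fovy" (degrees; the focal length in pixels is half the picture's height over the tangent of half this angle, whatever the lens; pixels are square), "cx", "cy" (the principal point, pixels), "camera_from_world" (4x4, takes a point from world to camera coordinates). Camera axes: x right, y down, z forward; pixel columns grow to the right and rows downward; lengths in m; the calibration is good to about 2 mm. A picture is of the moment at which its call begins. There is no depth.
- workorder.job_done(): hands the job in, once; it reports no verdict.
The state is a dict: "clock": time; "joint_pos": joint angles; "joint_vel": joint speeds; "tau": joint torques, N m; "eef_pos": TCP position; "tool_rot": TCP orientation; "ft_force": force on the tool from outside, world axes, zero at the start; "ft_torque": the same for the moment, N m; "grip_width": finger opening in m.
Only numpy, scipy, OpenCV 4.12 (cv2) and the standard library are available. Lean on these libraries where they do the work, as an engineer would, in place of code of your own. Each camera call takes 0.05 s, during which the arm holds its last target. There are 200 camera calls.

## Working session

There is one attempt and no reset: what is moved stays moved. The work goes in short steps, Python scripts to look and compute and a tool call to move; the robot and the scene stay as the last step left them, time stands still between calls to the robot, and variables do not carry over. Pictures are saved under pics/ and viewed, about 8 in all and at most 12, crops included, and the job is handed in when it is done.

Besides the shell and the picture viewer there is one more tool, called as name([rows], argument=value, ...), one row to a line, values as JSON. apply_moves: Moves the arm, as the interface text tells. Its arguments: {"type":"object","properties":{"moves":{"type":"array"},"hand":{"type":"number"}},"required":["moves"]}

```bash
mkdir -p pics
cat > h.py <<'E'
import numpy as np,cv2
from workcell import telemetry,cams,workorder
def snap(n,f):
    c=cams.camera(n); cv2.imwrite('pics/'+f,c['color'][:,:,::-1]); np.savez('pics/'+f+'.npz',**c); return c
def load(f): return dict(np.load('pics/'+f+'.npz'))
def K(c): return 210/np.tan(np.radians(float(c['fovy']))/2)
def ray(c,u,v,z):
    f=K(c);T=c['camera_from_world'];R=T[:3,:3];t=T[:3,3]
    o=-R.T@t; d=R.T@np.array([(u-c['cx'])/f,(v-c['cy'])/f,1]); return o+d*(z-o[2])/d[2]
def proj(c,p):
    q=c['camera_from_world'][:3,:3]@np.array(p)+c['camera_from_world'][:3,3]; return K(c)*q[:2]/q[2]+[c['cx'],c['cy']]
E
python3 - <<'E'
from h import *
for n in('top','side'):
    c=snap(n,n+'0.png'); print(n,c['fovy'],c['cx'],c['cy']); print(c['camera_from_world'].round(3))
a=cv2.imread('pics/top0.png')
cv2.imwrite('pics/top0b.png',cv2.resize(a,(800,600),interpolation=cv2.INTER_CUBIC))
o=telemetry.get_obs();print(o)
E
```

```text
top 43.72052623368283 272.4359016348543 206.50081934784322
[[ 0.023 -0.999  0.025 -0.028]
 [-0.996 -0.025 -0.088  0.566]
 [ 0.088 -0.023 -0.996  1.337]
 [ 0.     0.     0.     1.   ]]
side 49.21782854842158 279.2070873034127 209.4685887943478
[[ 9.990e-01 -4.200e-02 -1.000e-03 -5.580e-01]
 [-2.600e-02 -6.090e-01 -7.930e-01  8.000e-02]
 [ 3.300e-02  7.920e-01 -6.100e-01  1.375e+00]
 [ 0.000e+00  0.000e+00  0.000e+00  1.000e+00]]
{'clock': 0.1, 'joint_pos': array([ 1.10598875e+00,  2.41340950e-01,  3.86835883e-03,  1.33517805e+00,
       -1.11524010e-05,  1.57081267e+00]), 'joint_vel': array([-0.00151261, -0.00096718,  0.00358073,  0.00025518,  0.00073279,
        0.00203808]), 'tau': array([ 2.70599839e-04, -3.73137796e+01,  2.53010219e+01,  1.08480093e-02,
        8.21043585e-06, -6.08065193e-06]), 'eef_pos': array([0.22389483, 0.44648698, 0.24750387]), 'tool_rot': array([ 8.50959504e-01,  5.25230485e-01, -7.86035334e-04,  4.91728524e-04]), 'ft_force': array([-0.72773451, -0.51006211,  0.5870789 ]), 'ft_torque': array([0.01569744, 0.0151632 , 0.01451884]), 'grip_width': 0.08542390884060896}
```

View pics/top0b.png

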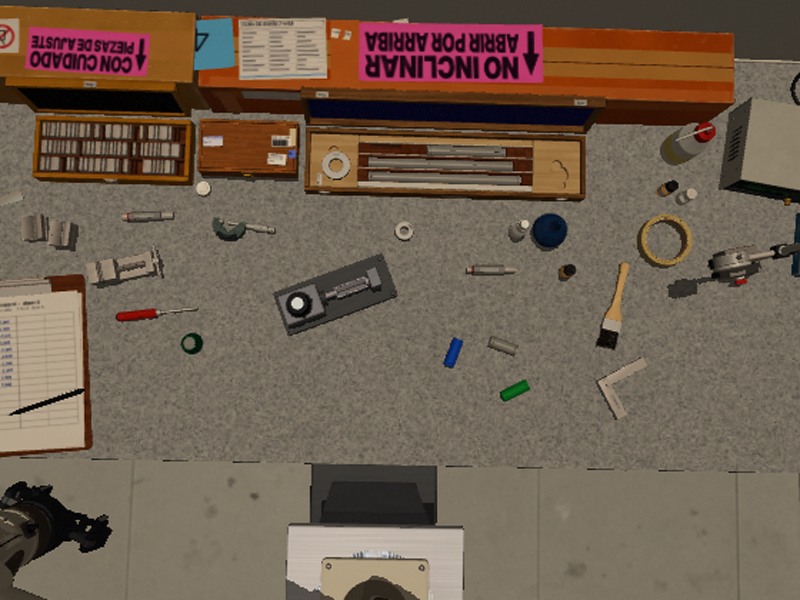

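View pics/side0.png

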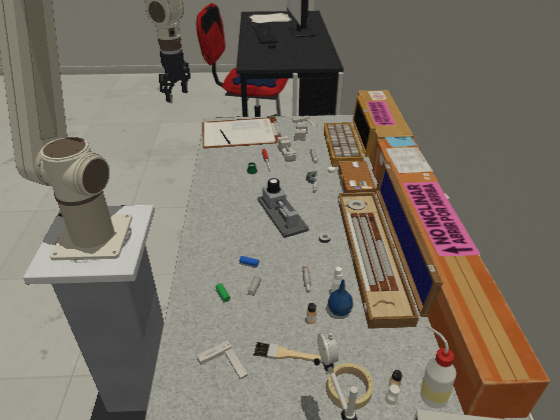

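The top view shows the clamp at about (335,295), with its knob at (299,303) and its anvil end at (372,275). The rod candidates are blue (453,352), grey (503,345) and green (515,390). Only the grey one is plain steel, so I'll confirm it in a crop.

Run:
```python
from h import *
a=cv2.imread('pics/top0.png')[170:290,185:385]
cv2.imwrite('pics/crop1.png',cv2.resize(a,(800,480),interpolation=cv2.INTER_CUBIC))
```

```text
(no output)
```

View pics/crop1.png

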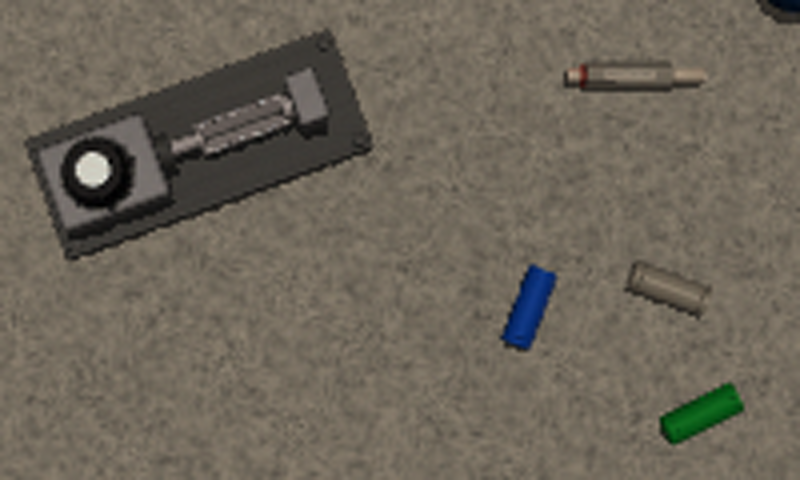

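Run:
```python
from h import *
c=load('top0.png'); g=lambda u,v,z: ray(c,(u-1.5)/4+185,(v-1.5)/4+170,z)
P=[g(u,v,.012) for u,v in[(26,141),(330,30),(372,150),(70,258)]]
for p in P: print(p.round(4))
ctr=np.mean(P,0); ky=(P[0]+P[3]-P[1]-P[2])/2; print('ctr',ctr,'yaw of y',np.degrees(np.arctan2(ky[1],ky[0])),np.linalg.norm(ky), np.linalg.norm((P[0]-P[3]+P[1]-P[2])/2))
y=ky/np.linalg.norm(ky); k=g(95,170,.088); print('knob',k,'pred',ctr+.063*y)
print('anvil',g(307,93,.06))
r1=g(632,277,.01);r2=g(706,301,.01);print('rod',(r1+r2)/2,np.degrees(np.arctan2(*(r1-r2)[1::-1])),np.linalg.norm(r1-r2), g(669,288,.012))
for q in [(529,307),(702,413)]:print('other',g(*q,.012))
```

```text
[0.5663 0.1984 0.012 ]
[0.6448 0.0012 0.012 ]
[ 0.5661 -0.0282  0.012 ]
[0.4906 0.167  0.012 ]
ctr [0.56694328 0.08460309 0.012     ] yaw of y 111.42395220814122 0.21075186393661113 0.08302901795142913
knob [0.54274975 0.1452148  0.088     ] pred [0.54393153 0.14324999 0.012     ]
anvil [0.5971334  0.01545153 0.06      ]
rod [ 0.47951795 -0.22524379  0.01      ] 73.38529178536787 0.05103278913508044 [ 0.48012293 -0.2248849   0.012     ]
other [ 0.46560087 -0.13311762  0.012     ]
other [ 0.39925721 -0.24724519  0.012     ]
```

apply_moves([
  [[-14, 46, 3, 0], [-14, 46, 3, 0], [-14, 46, 3, 0], [-14, 46, 3, 0], [-14, 46, 3, 0], [-14, 46, 3, 0], [-14, 46, 3, 0], [-14, 46, 3, 0], [-14, 46, 3, 0], [0, 0, 0, 0]],
], hand=1)

```text
clock: 1.1
eef_pos: [0.5476, 0.1397, 0.2136]
tool_rot: [0.849, 0.529, -0.004, -0.0]
ft_force: [-0.7, 0.6, -0.2]
grip_width: 0.0855
```

Run:
```python
from h import *
o=telemetry.get_obs();print(o['eef_pos'],o['tool_rot'],o['joint_pos'])
c=snap('wrist','w1.png');print(c['camera_from_world'].round(3),c['fovy'])
```

```text
[0.54757105 0.1397226  0.21363932] [ 8.48513458e-01  5.29159945e-01 -3.82819503e-03 -9.40652160e-05] [ 0.25091766  0.39149157  0.12554718  1.31220787 -0.00213219  0.70649221]
[[ 0.439  0.898 -0.007 -0.364]
 [ 0.863 -0.42   0.282 -0.441]
 [ 0.251 -0.13  -0.959  0.226]
 [ 0.     0.     0.     1.   ]] 60.74996060686387
```

View pics/w1.png

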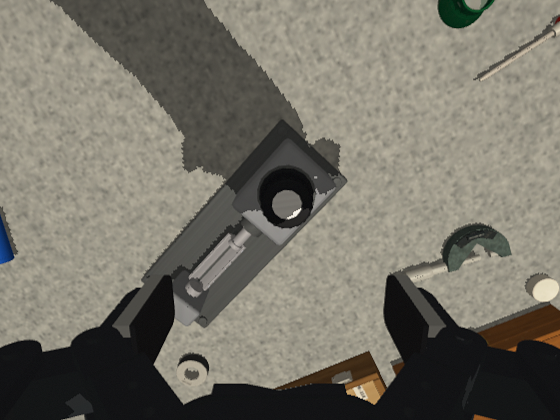

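Run:
```python
from h import *
c=load('w1.png');a=cv2.imread('pics/w1.png')[150:340,140:340]
b=cv2.resize(a,(800,760)[:2],interpolation=cv2.INTER_CUBIC)
b=cv2.resize(a,None,fx=3.15,fy=3.15,interpolation=cv2.INTER_CUBIC);cv2.imwrite('pics/w1c.png',b);print(b.shape)
```

```text
(598, 630, 3)
```

View pics/w1c.png

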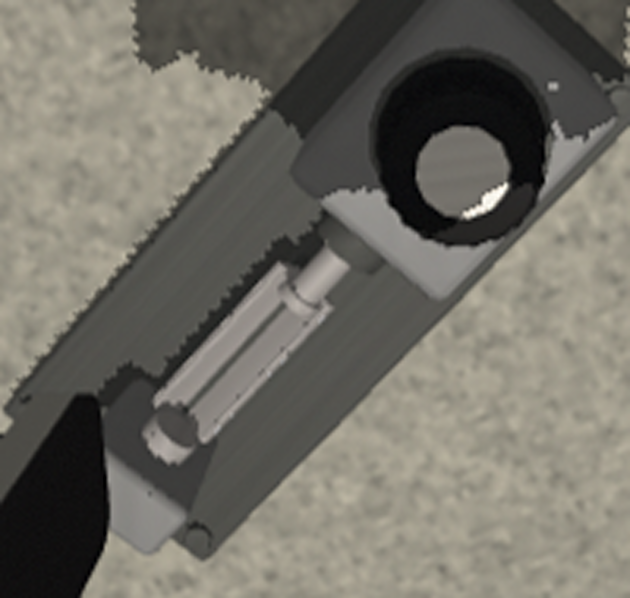

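Run:
```python
from h import *
c=load('w1.png'); g=lambda u,v,z: ray(c,u/3.15-.3+140,v/3.15-.3+150,z)
ctr=np.array([.56694,.0846]);a=np.radians(21.42);
def loc(p): d=p[:2]-ctr; return np.array([d@[np.cos(a),np.sin(a)],d@[-np.sin(a),np.cos(a)]]).round(4)
for n,u,v,z in[('knob',463,172,.088),('c1',283,262,.033),('c2',330,308,.033),('c3',158,400,.033),('c4',205,443,.033),('cm',244,353,.033),('anvface',180,427,.038),('spind',300,298,.038),('platecorner',207,558,.012),('anvcorner',150,553,.06),('houscorner',440,298,.055),('housleft',295,168,.055)]:
    p=g(u,v,z);print(n,p.round(4),loc(p))
```

```text
knob [0.545  0.1457 0.088 ] [0.0019 0.0648]
c1 [0.56   0.0819 0.033 ] [-0.0074  0.    ]
c2 [0.5785 0.0875 0.033 ] [ 0.0118 -0.0015]
c3 [0.5821 0.0276 0.033 ] [-0.0067 -0.0586]
c4 [0.6007 0.0332 0.033 ] [ 0.0127 -0.0602]
cm [0.58   0.0581 0.033 ] [ 0.0025 -0.0294]
anvface [0.591  0.0314 0.038 ] [ 0.0029 -0.0583]
spind [0.5705 0.0826 0.038 ] [ 0.0025 -0.0032]
platecorner [0.6463 0.0034 0.012 ] [ 0.0442 -0.1046]
anvcorner [0.6139 0.0142 0.06  ] [ 0.018  -0.0827]
houscorner [0.582  0.1215 0.055 ] [0.0275 0.0289]
housleft [0.533  0.1034 0.055 ] [-0.0247  0.0299]
```

apply_moves([
  [[1.7, -2.8, 20, 0], [1.7, -2.9, 20, 0], [0, 0, 20, 0], [0, 0, 20, 0], [0, 0, 20, 0], [0, 0, 16, 0], [0, 0, 10, 0], [0, 0, 5, 0], [0, 0, 0, 0], [0, 0, 0, 0]],
], hand=1)

```text
clock: 2.15
eef_pos: [0.5333, 0.1539, 0.0782]
tool_rot: [0.845, 0.534, -0.006, -0.003]
ft_force: [0.2, -0.3, 0.4]
grip_width: 0.0853
```

apply_moves([
  [[-1.6, 6, 0, 0], [-1.6, 7, 0, 0], [0, 0, 0, 0], [0, 0, 0, 0], [0, 0, 0, 0], [0, 0, 0, 0], [0, 0, 0, 0], [0, 0, 0, 0], [0, 0, 0, 0], [0, 0, 0, 0]],
])

```text
clock: 3.15
eef_pos: [0.5468, 0.1448, 0.0811]
tool_rot: [0.846, 0.534, -0.004, -0.002]
ft_force: [0.1, 0.0, 0.4]
grip_width: 0.0858
```

apply_moves([
  [[-0.7, -2.7, 2.5, 0], [0, 0, 0, 0], [0, 0, 0, 0], [0, 0, 0, 0], [0, 0, 0, 0], [0, 0, 0, 0], [0, 0, 0, 0], [0, 0, 0, 0], [0, 0, 0, 0], [0, 0, 0, 0]],
], hand=-1)

```text
clock: 4.15
eef_pos: [0.5441, 0.1468, 0.0789]
tool_rot: [0.845, 0.534, -0.003, -0.003]
ft_force: [-0.2, 0.5, 1.0]
grip_width: 0.0362
```

```bash
cat > s.py <<'E'
from h import *
from scipy.spatial.transform import Rotation as R
o=telemetry.get_obs();r=R.from_quat(o['tool_rot']).as_matrix()
print('t',o['clock'],'p',o['eef_pos'].round(4),'yaw',np.degrees(np.arctan2(r[1,0],r[0,0])).round(2),'z',r[:,2].round(4),'F',o['ft_force'].round(2),'M',o['ft_torque'].round(3),'q6',np.degrees(o['joint_pos'][5]).round(2),'tau6',o['tau'][5].round(3),'w',o['grip_width'].round(4))
E
python3 s.py
```

```text
Traceback (most recent call last):
  File "s.py", line 4, in <module>
    print('t',o['clock'],'p',o['eef_pos'].round(4),'yaw',np.degrees(np.arctan2(r[1,0],r[0,0])).round(2),'z',r[:,2].round(4),'F',o['ft_force'].round(2),'M',o['ft_torque'].round(3),'q6',np.degrees(o['joint_pos'][5]).round(2),'tau6',o['tau'][5].round(3),'w',o['grip_width'].round(4))
                                                                                                                                                                                                                                                               ^^^^^^^^^^^^^^^^^^^^^
AttributeError: 'float' object has no attribute 'round'
```

apply_moves([
  [[0, 0, 0, -3], [0, 0, 0, -3], [0, 0, 0, -3], [0, 0, 0, -3], [0, 0, 0, 0], [0, 0, 0, 0], [0, 0, 0, 0], [0, 0, 0, 0], [0, 0, 0, 0], [0, 0, 0, 0]],
])

```text
clock: 5.15
eef_pos: [0.544, 0.1467, 0.0789]
tool_rot: [0.784, 0.621, -0.002, -0.003]
ft_force: [-1.2, 1.1, 1.5]
grip_width: 0.0364
```

```bash
sed -i "s/o\['grip_width'\].round(4)/round(o['grip_width'],4)/" s.py; python3 s.py
```

```text
t 5.15 p [0.544  0.1467 0.0789] yaw 76.81 z [-0.0079  0.0026 -1.    ] F [-1.16  1.1   1.49] M [0.181 0.048 0.078] q6 28.14 tau6 0.124 w 0.0364
```

apply_moves([
  [[0, 0, 0, -2], [0, 0, 0, -2], [0, 0, 0, -2], [0, 0, 0, -2], [0, 0, 0, 0], [0, 0, 0, 0], [0, 0, 0, 0], [0, 0, 0, 0], [0, 0, 0, 0], [0, 0, 0, 0]],
])

```text
clock: 6.15
eef_pos: [0.544, 0.1465, 0.0789]
tool_rot: [0.738, 0.675, -0.002, -0.004]
ft_force: [0.2, 1.1, -0.4]
grip_width: 0.0364
```

```bash
python3 s.py
```

```text
t 6.15 p [0.544  0.1465 0.0789] yaw 84.88 z [-0.0078  0.0023 -1.    ] F [ 0.17  1.14 -0.37] M [ 0.149 -0.001 -0.048] q6 20.07 tau6 -0.029 w 0.0364
```

apply_moves([
  [[0, 0, 0, -2], [0, 0, 0, -2], [0, 0, 0, 0], [0, 0, 0, 0], [0, 0, 0, 0], [0, 0, 0, 0], [0, 0, 0, 0], [0, 0, 0, 0], [0, 0, 0, 0], [0, 0, 0, 0]],
])

```text
clock: 7.15
eef_pos: [0.544, 0.1464, 0.0789]
tool_rot: [0.715, 0.7, -0.002, -0.004]
ft_force: [0.6, 2.8, -1.1]
grip_width: 0.0362
```

```bash
python3 s.py
```

```text
t 7.15 p [0.544  0.1464 0.0789] yaw 88.78 z [-0.0079  0.0021 -1.    ] F [ 0.65  2.82 -1.1 ] M [ 0.151 -0.239 -0.145] q6 16.16 tau6 -0.105 w 0.0362
```

apply_moves([
  [[0, 0, 0, -2], [0, 0, 0, -2], [0, 0, 0, -2], [0, 0, 0, -2], [0, 0, 0, 0], [0, 0, 0, 0], [0, 0, 0, 0], [0, 0, 0, 0], [0, 0, 0, 0], [0, 0, 0, 0]],
])

```text
clock: 8.15
eef_pos: [0.544, 0.1464, 0.079]
tool_rot: [0.662, 0.75, -0.002, -0.004]
ft_force: [-0.3, 0.1, 0.3]
grip_width: 0.0361
```

```bash
python3 s.py
```

```text
t 8.15 p [0.544  0.1464 0.079 ] yaw 97.11 z [-0.0079  0.002  -1.    ] F [-0.29  0.09  0.35] M [0.138 0.037 0.152] q6 7.84 tau6 0.171 w 0.0361
```

apply_moves([
  [[0, 0, 0, -2], [0, 0, 0, -2], [0, 0, 0, -2], [0, 0, 0, 0], [0, 0, 0, 0], [0, 0, 0, 0], [0, 0, 0, 0], [0, 0, 0, 0], [0, 0, 0, 0], [0, 0, 0, 0]],
])

```text
clock: 9.15
eef_pos: [0.5441, 0.1464, 0.0789]
tool_rot: [0.621, 0.784, -0.002, -0.004]
ft_force: [-0.4, 1.2, -0.5]
grip_width: 0.0365
```

```bash
python3 s.py
```

```text
t 9.15 p [0.5441 0.1464 0.0789] yaw 103.17 z [-0.0078  0.0016 -1.    ] F [-0.37  1.18 -0.49] M [0.071 0.05  0.157] q6 1.78 tau6 0.142 w 0.0365
```

apply_moves([
  [[0, 0, 0, -2], [0, 0, 0, -2], [0, 0, 0, 0], [0, 0, 0, 0], [0, 0, 0, 0], [0, 0, 0, 0], [0, 0, 0, 0], [0, 0, 0, 0], [0, 0, 0, 0], [0, 0, 0, 0]],
])

```text
clock: 10.15
eef_pos: [0.5441, 0.1463, 0.0789]
tool_rot: [0.595, 0.804, -0.002, -0.004]
ft_force: [-2.0, 1.4, 1.7]
grip_width: 0.0366
```

```bash
python3 s.py
```

```text
t 10.15 p [0.5441 0.1463 0.0789] yaw 107.0 z [-0.0079  0.0017 -1.    ] F [-1.96  1.4   1.65] M [ 0.073  0.087 -0.172] q6 -2.05 tau6 -0.133 w 0.0366
```

apply_moves([
  [[0, 0, 0, -1.5], [0, 0, 0, -1.5], [0, 0, 0, 0], [0, 0, 0, 0], [0, 0, 0, 0], [0, 0, 0, 0], [0, 0, 0, 0], [0, 0, 0, 0], [0, 0, 0, 0], [0, 0, 0, 0]],
])

```text
clock: 11.15
eef_pos: [0.5441, 0.1462, 0.0789]
tool_rot: [0.572, 0.82, -0.002, -0.004]
ft_force: [0.8, 1.5, -2.6]
grip_width: 0.0359
```

```bash
python3 s.py
```

```text
t 11.15 p [0.5441 0.1462 0.0789] yaw 110.24 z [-0.0077  0.0015 -1.    ] F [ 0.78  1.47 -2.59] M [ 0.18  -0.407 -0.263] q6 -5.3 tau6 -0.202 w 0.0359
```

apply_moves([
  [[0, 0, 0, -1], [0, 0, 0, -1], [0, 0, 0, 0], [0, 0, 0, 0], [0, 0, 0, 0], [0, 0, 0, 0], [0, 0, 0, 0], [0, 0, 0, 0], [0, 0, 0, 0], [0, 0, 0, 0]],
])

```text
clock: 12.15
eef_pos: [0.5441, 0.1462, 0.0789]
tool_rot: [0.556, 0.831, -0.002, -0.004]
ft_force: [0.7, 2.3, -3.7]
grip_width: 0.036
```

```bash
python3 s.py
```

```text
t 12.15 p [0.5441 0.1462 0.0789] yaw 112.4 z [-0.0077  0.0014 -1.    ] F [ 0.69  2.28 -3.68] M [ 0.209 -0.347 -0.26 ] q6 -7.46 tau6 -0.259 w 0.036
```

apply_moves([
  [[0, 0, 0, -1], [0, 0, 0, -0.7], [0, 0, 0, 0], [0, 0, 0, 0], [0, 0, 0, 0], [0, 0, 0, 0], [0, 0, 0, 0], [0, 0, 0, 0], [0, 0, 0, 0], [0, 0, 0, 0]],
])

```text
clock: 13.15
eef_pos: [0.5441, 0.1461, 0.0789]
tool_rot: [0.543, 0.84, -0.002, -0.004]
ft_force: [0.7, 2.9, -1.6]
grip_width: 0.0365
```

```bash
python3 s.py
```

```text
t 13.15 p [0.5441 0.1461 0.0789] yaw 114.23 z [-0.0078  0.0013 -1.    ] F [ 0.73  2.93 -1.58] M [ 0.128 -0.376 -0.333] q6 -9.29 tau6 -0.306 w 0.0365
```

apply_moves([
  [[0, 0, 0, 2], [0, 0, 0, 2], [0, 0, 0, 2], [0, 0, 0, 2], [0, 0, 0, 1], [0, 0, 0, 0], [0, 0, 0, 0], [0, 0, 0, 0], [0, 0, 0, 0], [0, 0, 0, 0]],
])

```text
clock: 14.15
eef_pos: [0.5441, 0.1463, 0.0789]
tool_rot: [0.608, 0.794, -0.002, -0.004]
ft_force: [-0.4, 1.0, 0.3]
grip_width: 0.0364
```

```bash
python3 s.py
```

```text
t 14.15 p [0.5441 0.1463 0.0789] yaw 105.1 z [-0.0079  0.0018 -1.    ] F [-0.39  1.02  0.33] M [ 0.075 -0.095 -0.079] q6 -0.16 tau6 -0.103 w 0.0364
```

apply_moves([
  [[0, 0, 0, 0], [0, 0, 0, 0], [0, 0, 0, 0], [0, 0, 0, 0], [0, 0, 0, 0], [0, 0, 0, 0], [0, 0, -15, 0], [0, 0, -30, 0], [0, 0, -40, 0], [0, 0, -40, 0]],
], hand=1)

```text
clock: 15.15
eef_pos: [0.5399, 0.1438, 0.1996]
tool_rot: [0.608, 0.794, -0.01, -0.009]
ft_force: [0.3, 0.1, 0.3]
grip_width: 0.0853
```

```bash
python3 s.py
```

```text
t 15.15 p [0.5399 0.1438 0.1996] yaw 105.1 z [-0.0257 -0.0047 -0.9997] F [0.34 0.15 0.28] M [-0.032 -0.118 -0.002] q6 -0.25 tau6 0.001 w 0.0853
```

Run:
```python
import numpy as np
for k in range(10):
    a=np.radians(105.1+5.83*k);d=np.array([-6.,-36.9]);print((d@[np.cos(a),np.sin(a)]).round(0),(d@[np.sin(a),-np.cos(a)]).round(0))
```

```text
-34.0 -15.0
-32.0 -19.0
-30.0 -22.0
-28.0 -25.0
-25.0 -28.0
-22.0 -30.0
-19.0 -32.0
-16.0 -34.0
-12.0 -35.0
-9.0 -36.0
```

apply_moves([
  [[-34, -15, 0, -5.8], [-32, -19, 2, -5.8], [-30, -22, 2, -5.8], [-28, -25, 2, -5.8], [-25, -28, 2, -5.8], [-22, -30, 2, -5.8], [-19, -32, 2, -5.8], [-16, -34, 2, -5.8], [-12, -35, 2, -5.8], [-9, -36, 2, -5.8]],
], hand=1)

```text
clock: 16.15
eef_pos: [0.4919, -0.2326, 0.1929]
tool_rot: [0.121, 0.993, -0.001, -0.001]
ft_force: [0.0, -0.1, 0.9]
grip_width: 0.0854
```

```bash
python3 s.py; python3 -c "
from h import *
c=snap('wrist','w2.png');print(proj(c,[.48,-.225,.01]))"; python3 s.py
```

```text
t 16.15 p [ 0.4919 -0.2326  0.1929] yaw 166.15 z [-0.0025 -0.0018 -1.    ] F [ 0.02 -0.06  0.94] M [ 0.025 -0.026 -0.013] q6 -101.38 tau6 1.426 w 0.0854
[294.01411288 199.6365968 ]
t 16.2 p [ 0.4912 -0.2382  0.1925] yaw 166.02 z [-0.0031 -0.0064 -1.    ] F [ 1.3  -2.32  0.14] M [-0.262 -0.054 -0.037] q6 -101.68 tau6 -0.586 w 0.0854
```

View pics/w2.png

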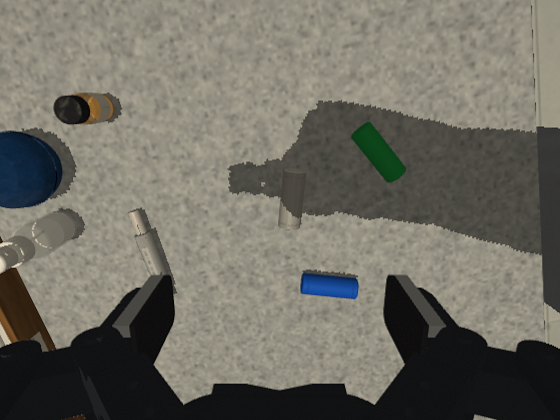

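Run:
```python
from h import *
c=load('w2.png');p=ray(c,294,171,.016);q=ray(c,289.5,228,.012);m=ray(c,291.7,200,.014)
print(p,q,m,np.degrees(np.arctan2(*(q-p)[1::-1])),np.linalg.norm(p-q))
```

```text
[ 0.47422285 -0.2509657   0.016     ] [ 0.489907   -0.20080821  0.012     ] [ 0.48197847 -0.22618977  0.014     ] 72.63564320763709 0.052704512083802474
```

apply_moves([
  [[6.5, 5, 15, 1.5], [6.5, 5, 25, 1.5], [0, 0, 25, 0], [0, 0, 25, 0], [0, 0, 20, 0], [0, 0, 15, 0], [0, 0, 5, 0], [0, 0, 0, 0], [0, 0, 0, 0], [0, 0, 0, 0]],
], hand=1)

```text
clock: 17.2
eef_pos: [0.4818, -0.23, 0.0608]
tool_rot: [0.154, 0.988, -0.004, 0.002]
ft_force: [-0.1, 0.5, -0.0]
grip_width: 0.0857
```

```bash
python3 s.py
```

```text
t 17.2 p [ 0.4818 -0.23    0.0608] yaw 162.24 z [ 0.0027 -0.0095 -1.    ] F [-0.13  0.47 -0.04] M [ 0.022 -0.037  0.02 ] q6 -97.53 tau6 -0.0 w 0.0857
```

apply_moves([
  [[1, 2, 10, 0], [1, 2, 10, 0], [0, 0.3, 8, 0], [0, 0, 6, 0], [0, 0, 3, 0], [0, 0, 2, 0], [0, 0, 0, 0], [0, 0, 0, 0], [0, 0, 0, 0], [0, 0, 0, 0]],
], hand=1)

```text
clock: 18.2
eef_pos: [0.4828, -0.226, 0.0202]
tool_rot: [0.155, 0.988, -0.005, 0.004]
ft_force: [-1.1, -0.4, -0.1]
grip_width: 0.0855
```

```bash
python3 s.py
```

```text
t 18.2 p [ 0.4828 -0.226   0.0202] yaw 162.23 z [ 0.0062 -0.0112 -0.9999] F [-1.13 -0.41 -0.09] M [ 0.003 -0.008  0.024] q6 -97.07 tau6 -0.0 w 0.0855
```

apply_moves([
  [[1.5, 0, 0, 0], [0, 0, 0, 0], [0, 0, 0, 0], [0, 0, 0, 0], [0, 0, 0, 0], [0, 0, 0, 0], [0, 0, 0, 0], [0, 0, 0, 0], [0, 0, 0, 0], [0, 0, 0, 0]],
], hand=-1)

```text
clock: 19.2
eef_pos: [0.4819, -0.2258, 0.0212]
tool_rot: [0.155, 0.988, -0.005, 0.005]
ft_force: [-0.5, -0.0, 0.7]
grip_width: 0.0178
```

```bash
python3 s.py
```

```text
t 19.2 p [ 0.4819 -0.2258  0.0212] yaw 162.22 z [ 0.0079 -0.0119 -0.9999] F [-0.54 -0.    0.75] M [ 0.011  0.053 -0.03 ] q6 -97.1 tau6 -0.0 w 0.0178
```

Run:
```python
import numpy as np
for k in range(8):
    a=np.radians(162.2+4.9*k);d=np.array([12.06,35.7]);print((d@[np.cos(a),np.sin(a)]).round(1),(d@[np.sin(a),-np.cos(a)]).round(1))
```

```text
-0.6 37.7
-3.8 37.5
-7.0 37.0
-10.1 36.3
-13.2 35.3
-16.1 34.0
-19.0 32.5
-21.7 30.8
```

apply_moves([
  [[0, 0, -5, 0], [0, 0, -10, 0], [0, 0, -20, 0], [0, 0, -30, 0], [0, 0, -30, 0], [0, 0, -25, 0], [0, 0, -10, 0], [0, 0, 0, 0], [0, 0, 0, 0], [0, 0, 0, 0]],
])

```text
clock: 20.2
eef_pos: [0.4783, -0.223, 0.1564]
tool_rot: [0.155, 0.988, -0.004, 0.002]
ft_force: [0.5, 0.5, -1.2]
grip_width: 0.0174
```

apply_moves([
  [[-1, 37, 0, -4.9], [-4, 37, 0, -4.9], [-7, 37, 0, -4.9], [-10, 36, 0, -4.9], [-13, 35, 0, -4.9], [-16, 34, 0, -4.9], [-19, 32, 0, -4.9], [-18, 26, 0, -4.9], [0, 0, 0, 0], [0, 0, 0, 0]],
])

```text
clock: 21.2
eef_pos: [0.5648, 0.065, 0.1357]
tool_rot: [-0.197, 0.98, -0.002, -0.014]
ft_force: [0.0, -1.2, -1.1]
grip_width: 0.0178
```

```bash
python3 s.py
```

```text
t 21.2 p [0.5648 0.065  0.1357] yaw -157.22 z [-0.0263 -0.0088 -0.9996] F [ 0.04 -1.21 -1.11] M [ 0.027  0.033 -0.049] q6 -106.05 tau6 -0.008 w 0.0178
```

apply_moves([
  [[-5, -5, 10, 1.1], [-6, -5, 10, 0], [0, 0, 10, 0], [0, 0, 5, 0], [0, 0, 0, 0], [0, 0, 0, 0], [0, 0, 0, 0], [0, 0, 0, 0], [0, 0, 0, 0], [0, 0, 0, 0]],
])

```text
clock: 22.2
eef_pos: [0.5768, 0.0539, 0.0954]
tool_rot: [-0.183, 0.983, -0.002, -0.016]
ft_force: [0.6, -0.1, -2.4]
grip_width: 0.0177
```

```bash
python3 s.py
python3 - <<'E'
from h import *
c=snap('wrist','w3.png');d=snap('top','t3.png')
a=cv2.imread('pics/w3.png');b=cv2.imread('pics/t3.png')[165:245,185:305]
cv2.imwrite('pics/v3.png',np.vstack([a[60:360,:],cv2.resize(b,(450,300),interpolation=cv2.INTER_CUBIC)[:, :] if 0 else np.hstack([cv2.resize(b,(450,300),interpolation=cv2.INTER_CUBIC),np.zeros((300,110,3),np.uint8)])]))
E
```

```text
t 22.2 p [0.5768 0.0539 0.0954] yaw -158.91 z [-0.0308 -0.0099 -0.9995] F [ 0.56 -0.06 -2.36] M [ 0.027 -0.033  0.026] q6 -105.55 tau6 -0.0 w 0.0177
```

View pics/v3.png

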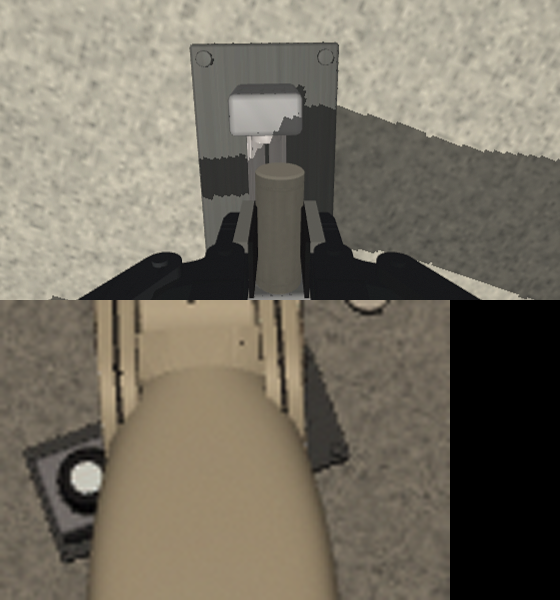

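```bash
python3 - <<'E'
from h import *
c=load('w3.png');K60=60
g=lambda u,v,z: ray(c,u,v+K60,z)
A=[g(u,v,.06) for u,v in[(230,93),(301,93),(301,135),(230,135)]]
for p in A:print(p.round(4))
m=np.mean(A,0);print('anvil ctr',m, 'w',np.linalg.norm(A[0]-A[1]),np.linalg.norm(A[1]-A[2]))
e=A[1]-A[0]+A[2]-A[3];print('x dir',np.degrees(np.arctan2(e[1],e[0])))
B=[g(191,45,.012),g(339,43,.012)];e=B[1]-B[0];print(B,np.linalg.norm(e),np.degrees(np.arctan2(e[1],e[0])))
print('rod end expected px', [proj(c,p)-[0,60] for p in [[.5768+.026*.36,.0539-.026*.933,.0954-.0112],[.5768+.026*.36,.0539-.026*.933,.0954-.0012],[.5784+.026*.36,.0598-.026*.933,.038]]])
print('rod end z.094',g(280,163,.094),'front',g(280,180,.075))
E
python3 s.py
```

```text
[0.6153 0.0106 0.06  ]
[ 0.5858 -0.0006  0.06  ]
[0.5786 0.0172 0.06  ]
[0.6091 0.0287 0.06  ]
anvil ctr [0.5972078  0.01399168 0.06      ] w 0.03153847096158788 0.019251541547525595
x dir -159.21622580866395
[array([6.46363973e-01, 6.14835091e-04, 1.20000000e-02]), array([ 0.57005839, -0.03002218,  0.012     ])] 0.08222632355776996 -158.12432916329863
rod end expected px [array([277.52113093, 170.82234404]), array([278.29363395, 179.65139724]), array([268.17035191, 150.72697026])]
rod end z.094 [0.58790855 0.02333346 0.094     ] front [0.58222523 0.03612143 0.075     ]
t 22.3 p [0.5768 0.0539 0.0953] yaw -158.91 z [-0.0309 -0.01   -0.9995] F [-0.82 -0.62 -0.73] M [ 0.024 -0.012 -0.001] q6 -105.55 tau6 0.0 w 0.0176
```

apply_moves([
  [[-2, 2.5, 0, -0.7], [-2, 2.5, 5, 0], [0, 0, 10, 0], [0, 0, 8, 0], [0, 0, 5, 0], [0, 0, 0, 0], [0, 0, 0, 0], [0, 0, 0, 0], [0, 0, 0, 0], [0, 0, 0, 0]],
])

```text
clock: 23.3
eef_pos: [0.5774, 0.0605, 0.064]
tool_rot: [-0.19, 0.982, -0.002, -0.017]
ft_force: [-0.5, -0.4, -1.9]
grip_width: 0.0179
```

```bash
python3 s.py
```

```text
t 23.3 p [0.5774 0.0605 0.064 ] yaw -158.12 z [-0.0321 -0.0101 -0.9994] F [-0.5  -0.39 -1.88] M [-0.012 -0.021 -0.003] q6 -105.7 tau6 -0.0 w 0.0179
```

apply_moves([
  [[-1.8, -1, 3, 0], [0, 0, 4, 0], [0, 0, 3, 0], [0, 0, 2, 0], [0, 0, 1.5, 0], [0, 0, 0.5, 0], [0, 0, 0, 0], [0, 0, 0, 0], [0, 0, 0, 0], [0, 0, 0, 0]],
])

```text
clock: 24.3
eef_pos: [0.5799, 0.0601, 0.0496]
tool_rot: [-0.19, 0.982, -0.002, -0.016]
ft_force: [0.4, -0.3, -1.0]
grip_width: 0.0173
```

```bash
python3 s.py
```

```text
t 24.3 p [0.5799 0.0601 0.0496] yaw -158.12 z [-0.0302 -0.0099 -0.9995] F [ 0.36 -0.3  -1.01] M [-0.003 -0.098  0.017] q6 -105.77 tau6 -0.0 w 0.0173
```

apply_moves([
  [[0.5, 0, 0.7, 0], [0, 0, 0.7, 0], [0, 0, 0, 0], [0, 0, 0, 0], [0, 0, 0, 0], [0, 0, 0, 0], [0, 0, 0, 0], [0, 0, 0, 0], [0, 0, 0, 0], [0, 0, 0, 0]],
])

```text
clock: 25.3
eef_pos: [0.5799, 0.0601, 0.0495]
tool_rot: [-0.19, 0.982, -0.002, -0.015]
ft_force: [0.2, 0.2, 1.2]
grip_width: 0.0175
```

```bash
python3 s.py
```

```text
t 25.3 p [0.5799 0.0601 0.0495] yaw -158.12 z [-0.0285 -0.0094 -0.9995] F [0.2  0.25 1.2 ] M [ 0.03   0.146 -0.058] q6 -105.78 tau6 0.004 w 0.0175
```

apply_moves([
  [[0, 0, 0, 0], [0, 0, 0, 0], [0, 0, 0, 0], [0, 0, 0, 0], [0, 0, 0, 0], [0, 0, -5, 0], [0, 0, -15, 0], [0, 0, -25, 0], [0, 0, -35, 0], [0, 0, -35, 0]],
], hand=1)

```text
clock: 26.3
eef_pos: [0.5789, 0.0606, 0.1619]
tool_rot: [-0.19, 0.982, -0.001, -0.022]
ft_force: [0.6, 0.4, 0.3]
grip_width: 0.0854
```

```bash
python3 s.py; python3 -c "
from h import *
c=snap('wrist','w4.png')"; python3 s.py
```

```text
t 26.3 p [0.5789 0.0606 0.1619] yaw -158.12 z [-0.0428 -0.0112 -0.999 ] F [0.61 0.4  0.26] M [ 0.082 -0.059 -0.041] q6 -105.71 tau6 -0.003 w 0.0854
t 26.35 p [0.5825 0.061  0.1689] yaw -158.13 z [-0.0319 -0.01   -0.9994] F [2.24 0.29 2.38] M [ 0.041 -0.169 -0.001] q6 -105.71 tau6 0.001 w 0.0852
```

View pics/w4.png

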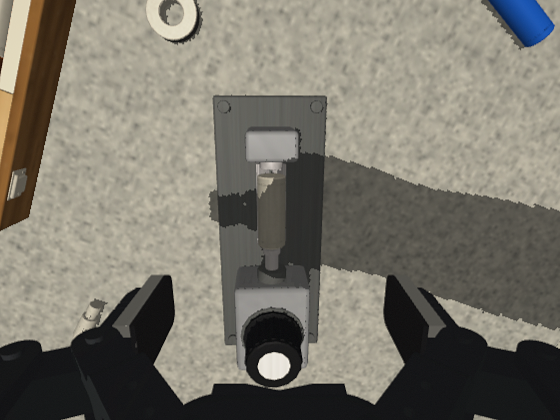

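The wrist view shows the rod lying aligned in the V at about (271,213). The anvil face is at (271,168) and the spindle at (272,250), with free space at both ends. Next I move back to the knob.

apply_moves([
  [[0.5, 15, 0, 0], [0.5, 20, 0, 0], [1, 20, 5, 0], [1, 20, 10, 0], [1, 18, 15, 0], [0, 0, 15, 0], [0, 0, 10, 0], [0, 0, 5, 0], [0, 0, 0, 0], [0, 0, 0, 0]],
], hand=1)

```text
clock: 27.35
eef_pos: [0.5375, 0.1534, 0.1078]
tool_rot: [-0.191, 0.982, -0.001, -0.016]
ft_force: [0.2, 0.0, 0.7]
grip_width: 0.0851
```

```bash
python3 s.py
```

```text
t 27.35 p [0.5375 0.1534 0.1078] yaw -158.01 z [-0.0306 -0.0075 -0.9995] F [0.24 0.04 0.74] M [ 0.047 -0.049  0.054] q6 -96.09 tau6 -0.0 w 0.0851
```

apply_moves([
  [[-2, -4.5, 0, 0], [-2, -4.5, 5, 0], [0, 0, 8, 0], [0, 0, 8, 0], [0, 0, 5, 0], [0, 0, 2, 0], [0, 0, 0, 0], [0, 0, 0, 0], [0, 0, 0, 0], [0, 0, 0, 0]],
], hand=1)

```text
clock: 28.35
eef_pos: [0.5461, 0.1448, 0.0786]
tool_rot: [-0.189, 0.982, -0.001, -0.014]
ft_force: [-0.0, 0.0, 0.3]
grip_width: 0.0854
```

```bash
python3 s.py
```

```text
t 28.35 p [0.5461 0.1448 0.0786] yaw -158.16 z [-0.0277 -0.0067 -0.9996] F [-0.01  0.02  0.27] M [ 0.061 -0.029  0.002] q6 -97.01 tau6 -0.0 w 0.0854
```

apply_moves([
  [[1.4, 2.1, 0, 0], [0, 0, 0, 0], [0, 0, 0, 0], [0, 0, 0, 0], [0, 0, 0, 0], [0, 0, 0, 0], [0, 0, 0, 0], [0, 0, 0, 0], [0, 0, 0, 0], [0, 0, 0, 0]],
], hand=-1)

```text
clock: 29.35
eef_pos: [0.5446, 0.1468, 0.0798]
tool_rot: [-0.19, 0.982, -0.0, -0.013]
ft_force: [0.0, -0.8, 0.1]
grip_width: 0.0364
```

```bash
python3 s.py
```

```text
t 29.35 p [0.5446 0.1468 0.0798] yaw -158.14 z [-0.0252 -0.0057 -0.9997] F [ 0.01 -0.76  0.06] M [ 0.11  -0.133 -0.049] q6 -96.8 tau6 0.011 w 0.0364
```

apply_moves([
  [[0, 0, 0, 2], [0, 0, 0, 2], [0, 0, 0, 2], [0, 0, 0, 0], [0, 0, 0, 0], [0, 0, 0, 0], [0, 0, 0, 0], [0, 0, 0, 0], [0, 0, 0, 0], [0, 0, 0, 0]],
])

```text
clock: 30.35
eef_pos: [0.5446, 0.1468, 0.0798]
tool_rot: [-0.138, 0.99, -0.001, -0.013]
ft_force: [-0.3, 0.4, -0.3]
grip_width: 0.0368
```

```bash
python3 s.py
```

```text
t 30.35 p [0.5446 0.1468 0.0798] yaw -164.17 z [-0.0253 -0.0058 -0.9997] F [-0.33  0.37 -0.28] M [ 0.06  -0.117  0.025] q6 -90.77 tau6 0.031 w 0.0368
```

apply_moves([
  [[0, 0, 0, 2], [0, 0, 0, 2], [0, 0, 0, 2], [0, 0, 0, 2], [0, 0, 0, 2], [0, 0, 0, 0], [0, 0, 0, 0], [0, 0, 0, 0], [0, 0, 0, 0], [0, 0, 0, 0]],
])

```text
clock: 31.35
eef_pos: [0.5447, 0.1468, 0.0798]
tool_rot: [-0.048, 0.999, -0.002, -0.013]
ft_force: [-1.3, 0.1, 1.0]
grip_width: 0.0362
```

```bash
python3 s.py
```

```text
t 31.35 p [0.5447 0.1468 0.0798] yaw -174.52 z [-0.0249 -0.0055 -0.9997] F [-1.32  0.14  1.01] M [-0.048  0.054 -0.137] q6 -80.43 tau6 -0.127 w 0.0362
```

apply_moves([
  [[0, 0, 0, 1.5], [0, 0, 0, 1.5], [0, 0, 0, 0], [0, 0, 0, 0], [0, 0, 0, 0], [0, 0, 0, 0], [0, 0, 0, 0], [0, 0, 0, 0], [0, 0, 0, 0], [0, 0, 0, 0]],
])

```text
clock: 32.35
eef_pos: [0.5447, 0.1469, 0.0798]
tool_rot: [-0.02, 1.0, -0.003, -0.013]
ft_force: [0.2, 0.5, -0.3]
grip_width: 0.036
```

```bash
python3 s.py
```

```text
t 32.35 p [0.5447 0.1469 0.0798] yaw -177.75 z [-0.025  -0.0055 -0.9997] F [ 0.17  0.48 -0.28] M [ 0.098 -0.135 -0.032] q6 -77.2 tau6 -0.048 w 0.036
```

apply_moves([
  [[0, 0, 0, 1.5], [0, 0, 0, 1.5], [0, 0, 0, 0], [0, 0, 0, 0], [0, 0, 0, 0], [0, 0, 0, 0], [0, 0, 0, 0], [0, 0, 0, 0], [0, 0, 0, 0], [0, 0, 0, 0]],
])

```text
clock: 33.35
eef_pos: [0.5447, 0.1469, 0.0798]
tool_rot: [0.008, 1.0, -0.003, -0.012]
ft_force: [-0.3, 0.1, -0.7]
grip_width: 0.036
```

```bash
python3 s.py
```

```text
t 33.35 p [0.5447 0.1469 0.0798] yaw 179.1 z [-0.0248 -0.0057 -0.9997] F [-0.31  0.09 -0.71] M [ 0.083 -0.147  0.14 ] q6 -74.03 tau6 0.207 w 0.036
```

apply_moves([
  [[0, 0, 0, 2], [0, 0, 0, 2], [0, 0, 0, 2], [0, 0, 0, 2], [0, 0, 0, 2], [0, 0, 0, 2], [0, 0, 0, 2], [0, 0, 0, 0], [0, 0, 0, 0], [0, 0, 0, 0]],
])

```text
clock: 34.35
eef_pos: [0.5448, 0.1468, 0.0798]
tool_rot: [0.137, 0.991, -0.004, -0.012]
ft_force: [-0.2, 0.5, -3.6]
grip_width: 0.0361
```

```bash
python3 s.py
```

```text
t 34.35 p [0.5448 0.1468 0.0798] yaw 164.3 z [-0.025  -0.0051 -0.9997] F [-0.18  0.48 -3.63] M [ 0.281 -0.261 -0.15 ] q6 -59.27 tau6 -0.146 w 0.0361
```

apply_moves([
  [[0, 0, 0, 2], [0, 0, 0, 2], [0, 0, 0, 2], [0, 0, 0, 0], [0, 0, 0, 0], [0, 0, 0, 0], [0, 0, 0, 0], [0, 0, 0, 0], [0, 0, 0, 0], [0, 0, 0, 0]],
])

```text
clock: 35.35
eef_pos: [0.5448, 0.1469, 0.0799]
tool_rot: [0.187, 0.982, -0.005, -0.012]
ft_force: [0.1, -0.6, 0.6]
grip_width: 0.0365
```

```bash
python3 s.py
```

```text
t 35.35 p [0.5448 0.1469 0.0799] yaw 158.48 z [-0.0249 -0.0051 -0.9997] F [ 0.1  -0.58  0.57] M [ 0.161 -0.148  0.139] q6 -53.44 tau6 0.106 w 0.0365
```

apply_moves([
  [[0, 0, 0, 2], [0, 0, 0, 2], [0, 0, 0, 2], [0, 0, 0, 2], [0, 0, 0, 2], [0, 0, 0, 2], [0, 0, 0, 1.5], [0, 0, 0, 0], [0, 0, 0, 0], [0, 0, 0, 0]],
])

```text
clock: 36.35
eef_pos: [0.5448, 0.1468, 0.0799]
tool_rot: [0.306, 0.952, -0.006, -0.011]
ft_force: [-1.0, -0.6, 0.5]
grip_width: 0.0361
```

```bash
python3 s.py
```

```text
t 36.35 p [0.5448 0.1468 0.0799] yaw 144.37 z [-0.025  -0.0046 -0.9997] F [-1.01 -0.62  0.51] M [ 0.183 -0.089 -0.074] q6 -39.36 tau6 -0.114 w 0.0361
```

apply_moves([
  [[0, 0, 0, 2], [0, 0, 0, 2], [0, 0, 0, 1.5], [0, 0, 0, 0], [0, 0, 0, 0], [0, 0, 0, 0], [0, 0, 0, 0], [0, 0, 0, 0], [0, 0, 0, 0], [0, 0, 0, 0]],
])

```text
clock: 37.35
eef_pos: [0.5448, 0.1469, 0.0798]
tool_rot: [0.351, 0.936, -0.007, -0.011]
ft_force: [-0.7, -1.3, 1.7]
grip_width: 0.0365
```

```bash
python3 s.py
```

```text
t 37.35 p [0.5448 0.1469 0.0798] yaw 138.93 z [-0.025  -0.0046 -0.9997] F [-0.73 -1.29  1.73] M [0.062 0.15  0.176] q6 -33.91 tau6 0.164 w 0.0365
```

apply_moves([
  [[0, 0, 0, 2], [0, 0, 0, 2], [0, 0, 0, 2], [0, 0, 0, 2], [0, 0, 0, 2], [0, 0, 0, 2], [0, 0, 0, 1], [0, 0, 0, 0], [0, 0, 0, 0], [0, 0, 0, 0]],
])

```text
clock: 38.35
eef_pos: [0.5449, 0.1469, 0.0799]
tool_rot: [0.459, 0.888, -0.008, -0.01]
ft_force: [0.4, -0.6, 1.0]
grip_width: 0.0365
```

```bash
python3 s.py
```

```text
t 38.35 p [0.5449 0.1469 0.0799] yaw 125.28 z [-0.0251 -0.004  -0.9997] F [ 0.39 -0.61  0.96] M [ 0.219 -0.147 -0.158] q6 -20.28 tau6 -0.16 w 0.0365
```

apply_moves([
  [[0, 0, 0, 1.5], [0, 0, 0, 1.5], [0, 0, 0, 0.5], [0, 0, 0, 0], [0, 0, 0, 0], [0, 0, 0, 0], [0, 0, 0, 0], [0, 0, 0, 0], [0, 0, 0, 0], [0, 0, 0, 0]],
])

```text
clock: 39.35
eef_pos: [0.5449, 0.1469, 0.0798]
tool_rot: [0.488, 0.873, -0.008, -0.01]
ft_force: [1.8, -0.7, 0.1]
grip_width: 0.0363
```

```bash
python3 s.py
```

```text
t 39.35 p [0.5449 0.1469 0.0798] yaw 121.58 z [-0.0251 -0.0039 -0.9997] F [ 1.77 -0.69  0.07] M [ 0.326 -0.203  0.139] q6 -16.58 tau6 0.105 w 0.0363
```

apply_moves([
  [[0, 0, 0, 0], [0, 0, 0, 0], [0, 0, 0, 0], [0, 0, 0, 0], [0, 0, 0, 0], [0, 0, 0, 0], [0, 0, -15, 0], [0, 0, -30, 0], [0, 0, -40, 0], [0, 0, -40, 0]],
], hand=1)

```text
clock: 40.35
eef_pos: [0.5429, 0.1461, 0.2003]
tool_rot: [0.488, 0.873, -0.015, -0.016]
ft_force: [1.3, 1.0, -0.3]
grip_width: 0.0852
```

apply_moves([
  [[0, -10, 0, 0], [0, -10, 0, 0], [0, -10, 0, 0], [0, 0, 0, 0], [0, 0, 0, 0], [0, 0, 0, 0], [0, 0, 0, 0], [0, 0, 0, 0], [0, 0, 0, 0], [0, 0, 0, 0]],
])

```text
clock: 41.35
eef_pos: [0.5174, 0.1301, 0.2032]
tool_rot: [0.488, 0.873, -0.013, -0.015]
ft_force: [-0.6, -0.4, -0.1]
grip_width: 0.0857
```

```bash
python3 s.py; python3 -c "
from h import *
c=snap('wrist','w5.png')"
```

```text
t 41.35 p [0.5174 0.1301 0.2032] yaw 121.57 z [-0.0381 -0.0081 -0.9992] F [-0.61 -0.37 -0.09] M [ 0.035 -0.062 -0.035] q6 -17.51 tau6 -0.0 w 0.0857
```

View pics/w5.png

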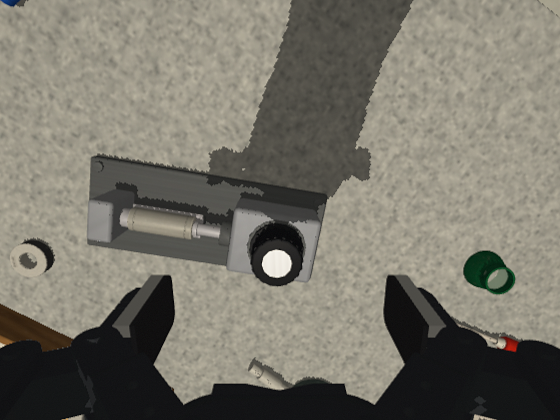

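The last view shows the rod at (128–195, 222), butted against the anvil face at about (125,217). The spindle touches its other end at (197,229), and the gripper is clear.

```bash
python3 -c "
from h import *
print(workorder.job_done())"
```

```text
the job is handed in; nothing more can be done
None
```

I clamped the short steel rod at the fourth click, released the knob and handed the job in at about 41 s of the 72 s allowed. The hand-in gives no verdict, and the clamping force could not be read directly.

- **End stop:** I turned the knob back about 50° in all. The moment rose steadily to about 0.31–0.33 N m, below the 0.45 N m limit. I then eased the knob back to home before letting go.
- **Rod:** I picked the plain grey rod and left the blue and green ones alone. It was laid in the cradle, let go, and checked in the wrist picture, which showed it aligned with space at both ends.
- **Clicks:** The moment changed sign at about 20°, 41°, 60° and 79° of clockwise turn, which fits four even clicks of about 20°. I stopped at 80.3° and let go with a small moment (0.1 N m) against the turn, so the knob was barely past the fourth rest.
- **Last check:** The final wrist picture shows the rod against the anvil with the spindle on its other end, and the gripper open and well clear. None of the checks disagreed. I did not re-measure the bystanders, but I felt no unexpected contact.

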